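# Pull-test the new key rail

### The arm

A 6-joint arm with a two-finger parallel gripper is mounted at the origin on the work surface. World frame = base frame: x ahead of the robot, y to its left, z up, the work surface at z = 0. Lengths are in m, angles in degrees, forces in N, time in s.
With the tool pointing down it reaches from about 0.25 to 0.725 m from the base axis. Payload 9.7 kg.
Tool frame: the origin (TCP) lies at the very end of the fingers, on their centre line; the grasp point (between the pads) lies 19 mm behind it; z points along the fingers, y is the line along which they close (so a half turn about z gives the same grasp; the last joint's range is limited). The gripper opens to 85 mm and grips with 20 to 120 N. Pads are 22 mm wide; open, the fingers measure 114 mm over their backs; the gripper's body (76 mm by 85 mm) begins 54 mm behind the grasp point. The pads swing forward as they close: fully open they stand 13 mm farther back than shut.
Start: joints at [-73.167, 4.979, 10.078, 95.1, 0, 90], TCP at [0.159, -0.526, 0.231] pointing down, gripper open.
Joint ranges: [-179.16, 179.16], [-48.56, 103.87], [-65.8, 70.77], [-126.05, 130.52], [-82.76, 87.17], [-180, 180]. Speed limits (degrees/s): [127.2, 127.2, 147.25, 180, 180, 180].

### API

Orientations are given as [roll, pitch, yaw] about the fixed x, y, z axes, in that order (R = Rz(yaw) Ry(pitch) Rx(roll)).
In Python, from workcell import bot gives the robot as it stands.
- The arm moves only by the tool arm_command, never from a script. Its argument "series" is a list of rows, each a list of 4 numbers: the shift along the tool's x, y, z in m, then the turn about the tool's z in rad. A call has exactly 5 rows; each row is the pose to reach, as a shift and turn from the pose commanded when the call began, along the tool's axes at that moment; what a row does not reach only later rows make up. A row lasts 1/10 s, in which the tool goes at most 50 mm and 8.59 degrees, less where a joint would pass 70% of its speed; a pose out of reach is approached as far as the arm can. A call with a gripper value outside its range is refused whole. "hand" is the finger opening in m, from 0 to 0.0854, set as the call begins (left out, the last holds). The fingers move at their own pace and stop on an object; "grip_force" is the grip in N (left out, the last holds). Time passes only in rows, so rows that repeat a pose let the fingers close, or fill a call up. It gives the time, the measured TCP pose, the force, the opening and the grip force at its end, in the units of the state.
- bot.get_obs(): the state, without advancing time (a new reading comes with each control period).
- bot.camera(name): name is "scene" or "top" or "wrist"; returns a dict with "color" (480x640x3 uint8, blue, green, red), "camera_matrix" (3x3 intrinsics, pixels), "xyz" and "orientation" of the camera in the world; the wrist camera has in their place "T_tool_cam" (4x4, takes a point from camera to tool coordinates, whose origin is the TCP and whose axes are the flange's). Camera axes: x right, y up, looking along -z (the intrinsics and any distortion apply to the point x, -y, -z); pixel columns grow to the right and rows downward; lengths in m; the calibration is good to about 2 mm. A picture is of the moment at which its call begins: read the wrist's pose just before it. There is no depth.
- bot.job_done(): hands the job in; it is judged then, once.
Trained networks look in the newest picture that a camera, given by its name, has taken for a name from the list of things; names that differ only in an ending like _2 or _b are one class to them, and where a whole thing is asked for, a point or a joint stands for the part that bears it (a point fixed in the world has none). Each returns a list of dicts, best first, with "confidence" (0 to 1); they miss things now and then, are a little off and sometimes report something else, mostly with a low value. They report only what shows in the picture. A call takes as long as a camera call. They do not tell look-alikes from the thing itself.
- bot.find_in(camera, target): "location" ([column, row] in pixels, amid what is visible of it).
- bot.mark_of(camera, target): "location" ([column, row] in pixels: a listed point, or the origin of a listed thing).
The state is a dict: "time": time; "q": joint angles; "qd": joint speeds; "joint_efforts": joint torques, N m; "ee_pos": TCP position; "tcp_rot": TCP orientation; "wrist_force": force on the tool from outside, world axes, zero at the start; "torque": the same for the moment, N m; "opening": finger opening in m; "grasp_force": force on a finger pad.
Only numpy, scipy, OpenCV 4.12 (cv2) and the standard library are available. Lean on these libraries where they do the work, as an engineer would, in place of code of your own. Each camera call takes 0.05 s, during which the arm holds its last target. There are 200 camera calls.

### The job

The steel key rail has just been stuck to the letter cubby: test it before keys go on it. Hook the orange spring gauge over the rail's bar, draw it straight out from the cubby until the green band on its plunger comes to the mouth of the housing, short of the red, and hold it there for two seconds. Then ease it back to zero without letting it snap, unhook it and lay it flat inside the open wooden box, leaving everything else where it is.

Things in the scene. Friction and masses are not known exactly. Their poses are not given: they have to be found in the camera images.
- gauge: Orange spring pull gauge with black ends, loose on the shelf, 0.27 kg, 199 mm long from steel ring (x = -88 mm) to hook. Housing 120 (x) x 34 (y) x 36 mm high; origin at the centre of its underside, +x along it towards the hook, z up. The plunger and hook come out of the mouth at x = +60 mm. Grip the housing's sides (34 mm) near the middle, from above.
- plunger (a joint): How far the sprung plunger is drawn out of the housing, m: 0 at rest, 0.060 at most. The spring pulls it home with 250 N/m (0.041 m is about 10 N). Its 13 mm square bar carries colours, read at the mouth: white 0 to 0.035, green 0.035 to 0.047 (9 to 12 N), red beyond.
- hook (a point): Inside the bend of the hook, where the middle of the rail's bar sits when pulled; plunger home: x = +101, y = 0, z = +16 mm in the gauge's frame. It moves out with the plunger. The hook is 6 mm steel wire bent down, open towards the gauge's underside: straight shank at z = 30, leg at x = 108, tip turned back to x = 98, z = 3.5 mm.
- rail: Stick-on key rail on the cubby's front, fixed: white backing plate and a level round steel bar, 8 mm diameter, 100 mm long, its middle line 40 mm clear of the cubby's face on an arm at each end. Origin at the middle of the bar, 90 mm above the shelf; y along the bar, +x into the cubby, z up. Pull along its -x.
- cubby: Dark teak letter cubby with letters standing in it, fixed, 120 deep (x) x 200 wide (y) x 165 mm high (letters to 182 mm); origin at the centre of its underside. Its front face, with the rail, looks to its own -x; the rail's bar is 100 mm in front of the origin.
- tray: Open box of pale wood, fixed, outside 240 (x) x 120 (y) x 30 mm high, walls 5 mm, inner floor 5 mm above the shelf, inside 230 x 110 mm; origin at the centre of its underside, x along its length. The gauge goes in lengthwise, either way round.
- stand: Charcoal phone charging stand, 85 x 90 mm, 110 mm high, loose; origin at the centre of its underside. Bystander.
- dish: Mustard ceramic dish, 120 mm across, 35 mm high, loose; origin at the centre of its underside. Bystander.
- glasses_case: Clear sunglasses case, closed, 66 (x) x 160 (y) x 49 mm high, loose; origin at the centre of its underside. Bystander.
- lock_key: Folding steel bike lock key, about 115 mm long, 9 mm high, loose. Bystander.
- bike_lock: Folded steel bike lock, 190 x 56 x 34 mm, loose. Bystander.
- bike_light: Black bike light, 81 mm long, 43 mm high, loose. Bystander.
- tape_roll: Roll of tape lying flat, 90 mm across, 24 mm high, loose. Bystander.
- hook_gap (a point): Middle of the hook's opening, on the plunger, 20 mm nearer the housing than point hook (x = +81, z = +16 mm, plunger home). Going in and out of the hook from above, the bar must pass up and down here, between the plunger's black end cap (x = 66 mm) and the hook's tip (x = 95 mm).
Not all that is in view belongs to the job. What is meant by the gauge is not yellow, and is the smaller of those in its own colour.

How it is judged (in metres and radians):
On the way, in this order (a step that is already met when the one before it is completed fails the run):
1. The hook pulls on the rail's bar, the gauge straight out from the cubby (within 0.3 rad), with the green band at the mouth (plunger 0.034 to 0.048 m), for 1.5 s (value of joint plunger between 0.034 and 0.048 m and contact force between gauge and rail above 6 N and angle between the x axis of gauge and the x axis of rail, either way round below 0.3 rad), for 1.5 s.
2. The plunger is back home (under 0.005 m) with the hook still round the bar (value of joint plunger below 0.005 m and horizontal distance between hook and rail below 0.07 m and z of hook in the frame of rail between -0.016 and 0.016 m), for 0.05 s.
At the end, for the whole second after the job is handed in: The gauge lies at rest, flat (within 0.08 rad) and upright on the floor of the wooden box (underside less than 10 mm above the shelf, origin within 40 mm lengthwise and 45 mm crosswise of the box's centre), plunger home (under 5 mm) (x of gauge in the frame of tray between -0.04 and 0.04 m and y of gauge in the frame of tray between -0.045 and 0.045 m and z of gauge in the frame of tray below 0.01 m and angle between gauge's own z axis and vertical below 0.08 rad and value of joint plunger below 0.005 m and linear speed of gauge below 0.02 m/s and angular speed of gauge below 0.2 rad/s); the robot touches nothing.
It fails at once if the gauge is drawn into the red (plunger beyond 0.050 m) (value of joint plunger above 0.05 m).
It fails at once if the plunger snaps back (faster than 0.3 m/s) (velocity of joint plunger below -0.3 m/s).
It fails at once if the gauge is dropped (moving faster than 0.7 m/s with no finger on it) (linear speed of gauge above 0.7 m/s and contact force between the fingers and gauge below 0.1 N).
It fails at once if a bystander is moved by more than 30 mm (distance of any of stand, dish, glasses_case, lock_key, bike_lock, bike_light, tape_roll from where it was at the start of the episode above 0.03 m).
It also fails if it takes over 58 s, if anything falls off the work surface, if the arm or the gripper's body presses on something with over 40 N, if the wrist force passes 120 N, or if a joint passes its speed limit or range.

## Working session

There is one attempt and no reset: what is moved stays moved. The work goes in short steps, Python scripts to look and compute and a tool call to move; the robot and the scene stay as the last step left them, time stands still between calls to the robot, and variables do not carry over. Pictures are saved under pics/ and viewed, at most 12 in all, crops included, and the job is handed in when it is done.

Besides the shell and the picture viewer there is one more tool, called after "Emit:" as name([rows], argument=value, ...), one row to a line, values as JSON. arm_command: Moves the arm, as the interface text tells. Its arguments: {"type":"object","properties":{"series":{"type":"array"},"hand":{"type":"number"},"grip_force":{"type":"number"}},"required":["series"]}

```bash
mkdir -p pics; ls; cat > h.py <<'E'
import numpy as np, cv2
from scipy.spatial.transform import Rotation as R
from workcell import bot
np.set_printoptions(precision=4,suppress=True)
def cam(n):
    o=bot.get_obs(); c=bot.camera(n)
    if 'T_tool_cam' in c:
        T=np.eye(4); T[:3,:3]=R.from_euler('xyz',o['tcp_rot'],degrees=True).as_matrix(); T[:3,3]=o['ee_pos']
        c['T']=T@np.array(c['T_tool_cam'])
    else:
        T=np.eye(4); q=np.array(c['orientation'])
        T[:3,:3]=(R.from_euler('xyz',q,degrees=True).as_matrix() if q.shape==(3,) else q if q.shape==(3,3) else R.from_quat(q).as_matrix()); T[:3,3]=c['xyz']; c['T']=T
    return c
def onplane(c,px,z):
    K=np.array(c['camera_matrix']); d=np.linalg.inv(K)@[px[0],px[1],1]; d=c['T'][:3,:3]@[d[0],-d[1],-d[2]]
    p=c['T'][:3,3]; return p+d*(z-p[2])/d[2]
def proj(c,P):
    v=np.linalg.inv(c['T'])@np.append(P,1); u=np.array(c['camera_matrix'])@[v[0],-v[1],-v[2]]; return u[:2]/u[2]
E
python3 - <<'E'
from h import *
print(bot.get_obs())
for n in('scene','top'):
    c=cam(n); cv2.imwrite(f'pics/{n}1.png',c['color']); print(n,c['camera_matrix'],c['xyz'],c['orientation'],[k for k in c])
    for t in('gauge','hook','rail','tray','cubby','stand','dish'):
        for f in('find_in','mark_of'):
            print(t,f,[(np.round(d['location'],1),round(d['confidence'],2)) for d in getattr(bot,f)(n,t)[:4]])
E
```

```text
pics
{'time': 0.0, 'q': array([-73.1669,   5.0129,  10.0329,  95.0997,  -0.0006,  90.0002]), 'qd': array([-0.0066,  0.0158, -0.0268, -0.0442, -0.0027, -0.0706]), 'joint_efforts': array([  0.0011, -52.0393,  46.48  ,   0.0164,  -0.0001,   0.    ]), 'ee_pos': array([ 0.1592, -0.5262,  0.2306]), 'tcp_rot': array([-179.9203,    0.0006,   16.833 ]), 'wrist_force': array([0.6749, 0.8504, 0.3692]), 'torque': array([-0.0397, -0.0041,  0.0692]), 'grasp_force': 0.0, 'opening': 0.08534781117578638}
scene [[467.7254   0.     321.1718]
 [  0.     467.7254 233.829 ]
 [  0.       0.       1.    ]] [ 0.9469 -0.5926  1.0797] [37.9012 -0.9877 38.3273] ['color', 'camera_matrix', 'xyz', 'orientation', 'T']
gauge find_in [(array([141.3, 292.1]), 0.87), (array([302.2, 185.2]), 0.83), (array([309.5, 260.5]), 0.76)]
gauge mark_of [(array([307.9, 264.8]), 0.79), (array([143.9, 294.5]), 0.77), (array([302.7, 190.8]), 0.72)]
hook find_in [(array([347.2, 257.7]), 0.64), (array([330.2, 195.8]), 0.48)]
hook mark_of [(array([339.7, 203.5]), 0.51), (array([166.4, 259.4]), 0.46), (array([348.5, 257.4]), 0.43)]
rail 
[... 893 characters left out ...]
, (array([459.4, 341.7]), 0.57), (array([332. , 242.4]), 0.56)]
hook find_in [(array([435.8, 349.2]), 0.63)]
hook mark_of [(array([331.9, 241.5]), 0.61), (array([308.5, 218.6]), 0.52), (array([427.7, 347.4]), 0.45)]
rail find_in [(array([239.3, 213.1]), 0.86), (array([433.2, 246.2]), 0.3)]
rail mark_of [(array([255.2, 212.1]), 0.95)]
tray find_in [(array([433.8, 244.8]), 0.67)]
tray mark_of [(array([431. , 244.8]), 0.69)]
cubby find_in [(array([216.1, 207.1]), 0.86)]
cubby mark_of [(array([220.4, 212.9]), 0.58), (array([132.4, 263.1]), 0.26)]
stand find_in [(array([302.8, 151. ]), 0.57)]
stand mark_of [(array([301.9, 155.7]), 0.7)]
dish find_in []
dish mark_of [(array([363. , 150.2]), 0.97)]
```

View pics/top1.png

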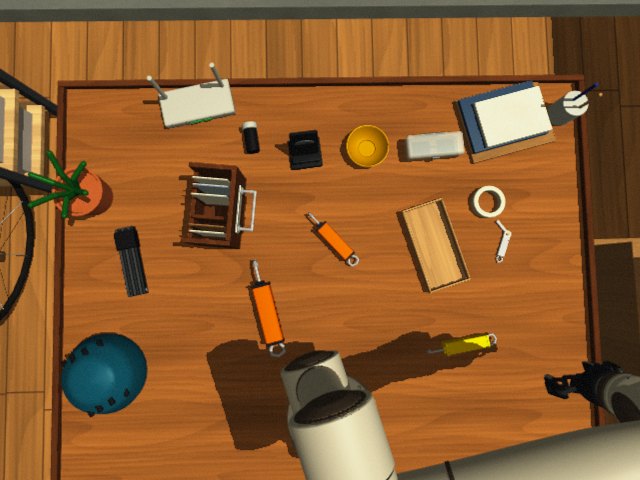

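View pics/scene1.png

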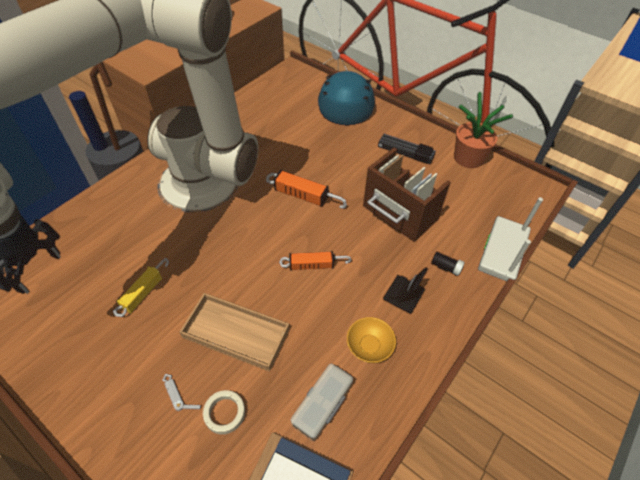

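Top view: the wanted gauge is the smaller orange one at (335,240), its hook pointing up-left to (308,215). The rail's bar is at about (253,211), on the cubby's right face, and the tray is at (434,245). The larger orange gauge at (268,311) and the yellow one at (468,345) are decoys. Next I'll measure axes.

```bash
python3 - <<'E'
from h import *
c=cam('top'); im=c['color']
hsv=cv2.cvtColor(im,cv2.COLOR_BGR2HSV)
m=cv2.inRange(hsv,(5,200,150),(14,255,255)); m[:, :310]=0; m[:,360:]=0; m[:210]=0; m[270:]=0
r=cv2.minAreaRect(np.argwhere(m)[:,::-1].astype(np.float32)); print(r)
b=[onplane(c,p,0.036) for p in cv2.boxPoints(r)]; print('gauge ctr',np.mean(b,0)); 
for i in range(4): d=b[(i+1)%4]-b[i]; print(np.linalg.norm(d[:2]),np.degrees(np.arctan2(d[1],d[0])))
print('hooktip', onplane(c,(308.5,215),0.03))
ba,bb=[onplane(c,p,0.09) for p in((255,192),(250.5,230))]; print('bar',ba,bb,onplane(c,(255.2,212.1),.09))
d=ba-bb; print('bar dir',np.degrees(np.arctan2(d[1],d[0])),np.linalg.norm(d))
t=[onplane(c,p,0.03) for p in((399,210),(441,199),(469,279),(429,292))]; print('tray',np.mean(t,0)); d=t[2]-t[1]; print(np.degrees(np.arctan2(d[1],d[0])),np.linalg.norm(d)); d=t[3]-t[0]; print(np.degrees(np.arctan2(d[1],d[0])),np.linalg.norm(d))
print('cubby',onplane(c,(220.4,212.9),0))
big=cv2.resize(im[170:310,170:370],None,fx=4,fy=4,interpolation=cv2.INTER_CUBIC); cv2.imwrite('pics/crop1.png',big)
E
```

```text
((334.5, 239.5), (59.0, 49.0), 90.0)
gauge ctr [ 0.4853 -0.0199  0.036 ]
0.13521693411194055 -91.02111121004192
0.16253551271365446 178.50884591881967
0.1340356800139891 88.83573434618529
0.16219522420770816 -1.0747068602888061
hooktip [0.5546 0.0503 0.03  ]
bar [0.6108 0.1898 0.09  ] [0.5104 0.2026 0.09  ] [0.5574 0.1898 0.09  ]
bar dir -7.287350364068397 0.101196675499445
tray [ 0.4654 -0.2967  0.03  ]
-162.83410645258846 0.23415828974441202
-161.70535875374017 0.2403933532029335
cubby [0.5687 0.2988 0.    ]
```

View pics/crop1.png

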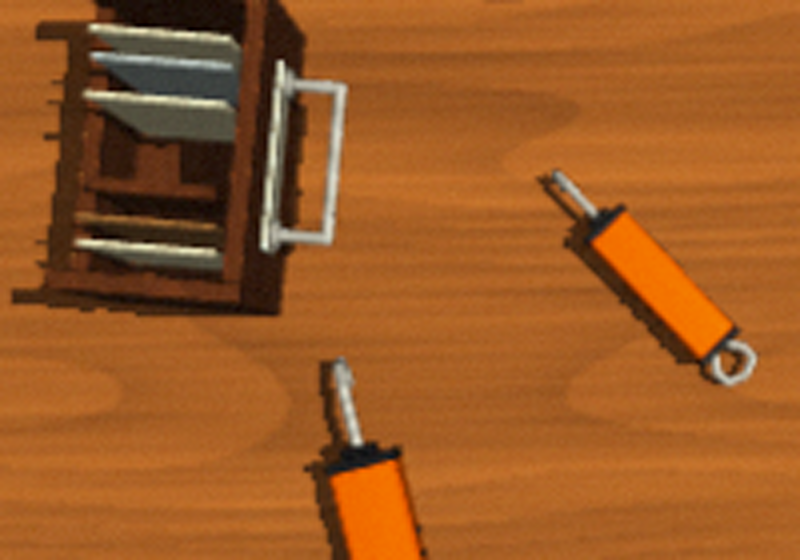

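Crop: the housing's centre is at crop (662,285), with its axis towards the hook running up-left at about 45°. The bar runs from crop (345,85) to (330,242). Going above the gauge.

Emit:
arm_command([
  [0.035,-0.03,0,0],
  [0.07,-0.06,0,0],
  [0.108,-0.092,0,0],
  [0.146,-0.124,0,0],
  [0.184,-0.156,0,0],
])

```text
time: 2.05
ee_pos: [0.2908, -0.3222, 0.2314]
tcp_rot: [180.0, -0.0, 16.8]
wrist_force: [0.7, 0.3, 1.1]
opening: 0.0854
grasp_force: 0.0
```

Emit:
arm_command([
  [0.038,-0.032,0,0],
  [0.076,-0.064,0,0],
  [0.114,-0.096,0.0,0],
  [0.152,-0.128,0.005,0],
  [0.19,-0.16,0.01,0],
])

```text
time: 2.55
ee_pos: [0.4265, -0.1137, 0.2216]
tcp_rot: [180.0, -0.1, 16.8]
wrist_force: [1.7, -1.5, 0.4]
opening: 0.0853
grasp_force: 0.0
```

Emit:
arm_command([
  [0.03,-0.026,0.005,-0.1],
  [0.055,-0.048,0.015,-0.22],
  [0.075,-0.064,0.025,-0.34],
  [0.083,-0.072,0.03,-0.475],
  [0.083,-0.072,0.03,-0.475],
])

```text
time: 3.05
ee_pos: [0.4844, -0.0215, 0.1903]
tcp_rot: [-179.9, 0.1, 44.3]
wrist_force: [0.0, -0.7, -0.1]
opening: 0.0851
grasp_force: 0.0
```

```bash
cat >> h.py <<'E'
def goto(x,y,z,yaw):
    "tool shift/turn from the present pose to a tool-down pose"
    o=bot.get_obs(); M=R.from_euler('xyz',o['tcp_rot'],degrees=True).as_matrix()
    s=M.T@(np.array([x,y,z])-o['ee_pos']); t=-np.radians((yaw-o['tcp_rot'][2]+180)%360-180)
    print('from',o['ee_pos'],o['tcp_rot'],'t',o['time'],'F',o['wrist_force'],'grip',o['grasp_force'],o['opening'],'\n shift',s,'turn',round(t,3))
E
python3 - <<'E'
from h import *
goto(.484,-.022,.005,44)
c=cam('wrist'); cv2.imwrite('pics/w1.png',c['color']); print(c['T'][:3,3])
for t in('gauge','hook','hook_gap','rail'): print(t,[(np.round(d['location'],1),round(d['confidence'],2)) for d in bot.mark_of('wrist',t)[:3]])
E
```

```text
from [ 0.4844 -0.0215  0.1903] [-179.9272    0.059    44.2859] t 3.05 F [ 0.0039 -0.651  -0.1409] grip 0.0 0.0851280700038662 
 shift [-0.0004  0.0003  0.1853] turn 0.005
[0.5347 0.0278 0.333 ]
gauge [(array([324.5, 215.2]), 0.6), (array([ 39.3, 224.7]), 0.58)]
hook [(array([75.2, 87.2]), 0.74)]
hook_gap [(array([ 66.1, 123. ]), 0.83)]
rail []
```

View pics/w1.png

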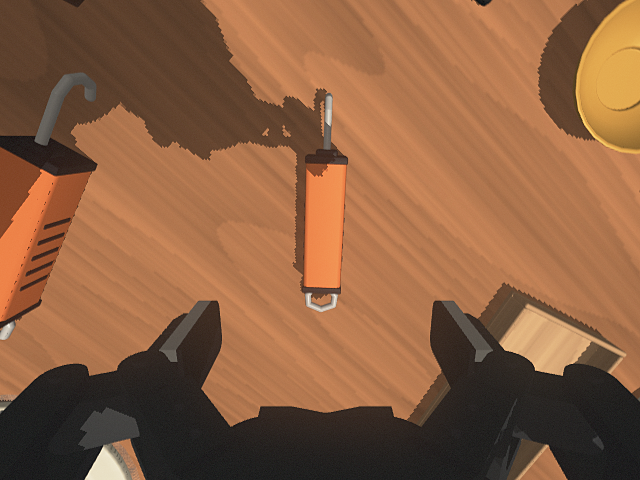

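Wrist view: the small gauge's top face spans mid-ends (327,157) and (322,292). The wider larger gauge is at the left.

```bash
python3 - <<'E'
from h import *
c=cam('wrist')
a,b=onplane(c,(327.5,157),.036),onplane(c,(322.5,292),.036); d=a-b
yaw=np.degrees(np.arctan2(d[1],d[0])); print(a,b,(a+b)/2,np.linalg.norm(d),yaw)
g=(a+b)/2; goto(g[0],g[1],.006,yaw)
E
```

```text
[0.5261 0.0148 0.036 ] [ 0.4366 -0.0651  0.036 ] [ 0.4814 -0.0252  0.036 ] 0.11993248696401415 41.747099099307476
from [ 0.4842 -0.0234  0.1919] [179.9616  -0.0325  43.8803] t 3.35 F [-0.1376 -0.2347  0.3405] grip 0.0 0.08519502711712997 
 shift [-0.0034 -0.0009  0.1859] turn 0.037
```

Emit:
arm_command([
  [-0.0035,-0.001,0.045,0.037],
  [-0.0035,-0.001,0.09,0.037],
  [-0.0035,-0.001,0.13,0.037],
  [-0.0035,-0.001,0.16,0.037],
  [-0.0035,-0.001,0.182,0.037],
])

```text
time: 3.85
ee_pos: [0.4801, -0.025, 0.0074]
tcp_rot: [-179.9, 0.1, 41.8]
wrist_force: [-0.8, 0.2, 0.8]
opening: 0.0856
grasp_force: 0.0
```

Emit:
arm_command([
  [0,0,0,0],
  [0,0,0,0],
  [0,0,0,0],
  [0,0,0,0],
  [0,0,0,0],
], hand=0.02, grip_force=60)

```text
time: 4.35
ee_pos: [0.4823, -0.0245, 0.0113]
tcp_rot: [179.9, -0.1, 41.9]
wrist_force: [-1.5, -0.5, 7.1]
opening: 0.0334
grasp_force: 61.6
```

Emit:
arm_command([
  [0,0,0,0],
  [0,0,0,0],
  [0,0,-0.005,0],
  [0,0,-0.02,0],
  [0,0,-0.04,0],
])

```text
time: 4.85
ee_pos: [0.4804, -0.0244, 0.0493]
tcp_rot: [-179.9, 0.1, 41.9]
wrist_force: [0.6, 0.4, -2.1]
opening: 0.0327
grasp_force: 60.1
```

Emit:
arm_command([
  [0.0,0.0,-0.02,-0.05],
  [0.02,0,-0.04,-0.15],
  [0.045,-0.006,-0.06,-0.28],
  [0.07,-0.01,-0.075,-0.42],
  [0.095,-0.015,-0.08,-0.56],
])

```text
time: 5.35
ee_pos: [0.5431, 0.051, 0.1317]
tcp_rot: [179.8, -0.1, 74.3]
wrist_force: [0.1, -0.7, -2.6]
opening: 0.0332
grasp_force: 60.2
```

```bash
python3 - <<'E'
from h import *
c=cam('top')
ba,bb=[onplane(c,p,0.09) for p in((256.25,191.25),(252.5,230.5))]; d=ba-bb
print((ba+bb)/2,np.degrees(np.arctan2(d[1],d[0])),np.linalg.norm(d))
goto(.55,.06,.13,84.6)
E
```

```text
[0.5609 0.192  0.09  ] -6.0149940343695105 0.10430818078927309
from [0.5448 0.0535 0.1314] [179.8059  -0.1493  74.8988] t 5.4 F [-3.1033  2.7304 -2.9108] grip 60.34278094768524 0.03315147159141362 
 shift [0.0076 0.0033 0.0014] turn -0.169
```

Emit:
arm_command([
  [0.003,0.002,0,-0.06],
  [0.006,0.003,0,-0.12],
  [0.007,0.003,0.0,-0.165],
  [0.007,0.003,0,-0.165],
  [0.007,0.003,0,-0.165],
])

```text
time: 5.9
ee_pos: [0.5465, 0.056, 0.1294]
tcp_rot: [-180.0, 0.0, 83.4]
wrist_force: [0.7, 0.4, -3.7]
opening: 0.0328
grasp_force: 60.4
```

```bash
python3 - <<'E'
from h import *
goto(.5525,.111,.12,84)
c=cam('wrist'); cv2.imwrite('pics/w2.png',c['color'])
for t in('hook','hook_gap','rail'): print(t,[(np.round(d['location'],1),round(d['confidence'],2)) for d in bot.mark_of('wrist',t)[:3]])
s=cam('scene'); cv2.imwrite('pics/s2.png',cv2.resize(s['color'][140:290,260:460],None,fx=4,fy=4,interpolation=cv2.INTER_CUBIC))
for t in('hook','hook_gap','rail'): print(t,[(np.round(d['location'],1),round(d['confidence'],2)) for d in bot.mark_of('scene',t)[:3]])
E
```

```text
from [0.5465 0.056  0.1294] [-179.9937    0.0073   83.3692] t 5.9 F [ 0.7395  0.4077 -3.658 ] grip 60.35222411155701 0.03278868085277446 
 shift [ 0.0553 -0.0004  0.0094] turn -0.011
hook [(array([327.2,  46.7]), 0.94), (array([99.4, 46.9]), 0.57), (array([566.8, 201.1]), 0.56)]
hook_gap [(array([326.6, 105.4]), 0.76), (array([65.9, 62.7]), 0.67)]
rail [(array([564.1, 392.4]), 0.15)]
hook [(array([373.6, 207.2]), 0.62), (array([165.3, 261.1]), 0.54)]
hook_gap [(array([333.1, 202.4]), 0.59), (array([367.7, 208. ]), 0.52), (array([159.2, 268.9]), 0.49)]
rail [(array([382.7, 212.3]), 0.76)]
```

View pics/w2.png

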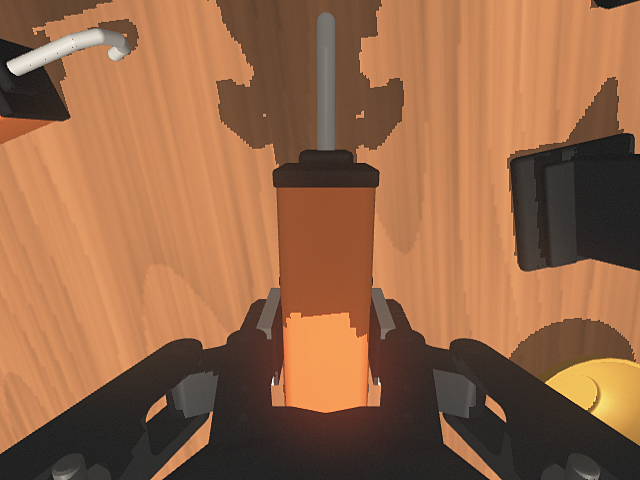

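View pics/s2.png

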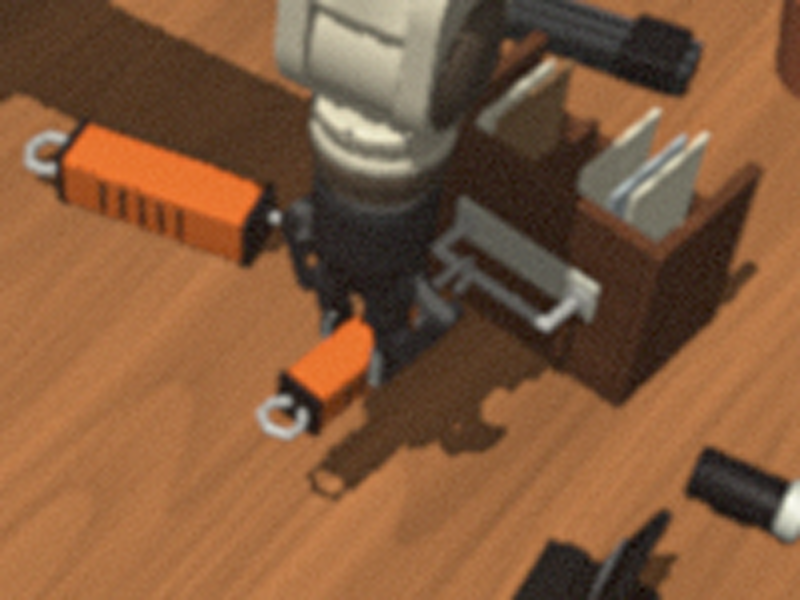

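Wrist view: the gauge is held straight, with the shank's end at (326,12), the end-cap front edge at row 165 and sides at 274/379; the rail is just out of view ahead. Scene view: the hook is just short of the bar.

```bash
python3 - <<'E'
from h import *
o=bot.get_obs(); c=cam('wrist'); print(o['ee_pos'])
M=R.from_euler('xyz',o['tcp_rot'],degrees=True).as_matrix()
for u in(.007,.011):
  zu=o['ee_pos'][2]-u
  for n,p,z in(('end x111',(326,12),.033-.003),('cap x60',(326.5,165),.036),('cap L',(274,168),.036),('cap R',(379,168),.036),('hookgapnet81',(326.6,105.4),.016),('hooknet101',(327.2,46.7),.016)):
    print(u,n,M.T@(onplane(c,p,zu+z)-o['ee_pos']))
s=cam('scene')
# bar ends in scene crop: left arm joint ~, right end (545,322)/4+(260,140)
for p in((545/4+260,322/4+140),(445/4+260,255/4+140)): print('bar end scene',onplane(s,p,.09))
E
```

```text
[0.5466 0.0561 0.1293]
0.007 end x111 [ 0.1068 -0.0002 -0.023 ]
0.007 cap x60 [ 0.0629 -0.0001 -0.029 ]
0.007 cap L [ 0.062  -0.0166 -0.029 ]
0.007 cap R [ 0.062   0.0164 -0.029 ]
0.007 hookgapnet81 [ 0.0821  0.     -0.009 ]
0.007 hooknet101 [ 0.1007  0.0002 -0.009 ]
0.011 end x111 [ 0.108  -0.0002 -0.019 ]
0.011 cap x60 [ 0.0626 -0.0001 -0.025 ]
0.011 cap L [ 0.0617 -0.0172 -0.025 ]
0.011 cap R [ 0.0617  0.017  -0.025 ]
0.011 hookgapnet81 [ 0.0825  0.     -0.005 ]
0.011 hooknet101 [ 0.1016  0.0002 -0.005 ]
bar end scene [0.614  0.1893 0.09  ]
bar end scene [0.5255 0.1965 0.09  ]
```

Emit:
arm_command([
  [0.012,0,0,-0.01],
  [0.026,0,0,-0.01],
  [0.042,0,0,-0.01],
  [0.055,0,0,-0.01],
  [0.055,0,0,-0.01],
])

```text
time: 6.9
ee_pos: [0.5529, 0.113, 0.1291]
tcp_rot: [-180.0, -0.0, 84.2]
wrist_force: [-0.5, 0.2, -3.6]
opening: 0.0329
grasp_force: 60.3
```

```bash
python3 - <<'E'
from h import *
o=bot.get_obs(); print(o)
c=cam('wrist'); cv2.imwrite('pics/w3.png',c['color'])
E
```

```text
{'time': 6.9, 'q': array([ 11.5441,   6.1084,  -0.0005,  83.8941,   0.0206, 107.37  ]), 'qd': array([-1.6886, -0.505 , -0.6992,  0.3981, -0.5844, -1.6481]), 'joint_efforts': array([  0.7653, -55.2617,  48.7597,  -0.0694,   0.1263,   0.3104]), 'ee_pos': array([0.5529, 0.113 , 0.1291]), 'tcp_rot': array([-179.991 ,   -0.0188,   84.1741]), 'wrist_force': array([-0.5279,  0.194 , -3.5783]), 'torque': array([-0.0234,  0.0508, -0.0068]), 'grasp_force': 60.34438490867615, 'opening': 0.032919575611703784}
```

View pics/w3.png

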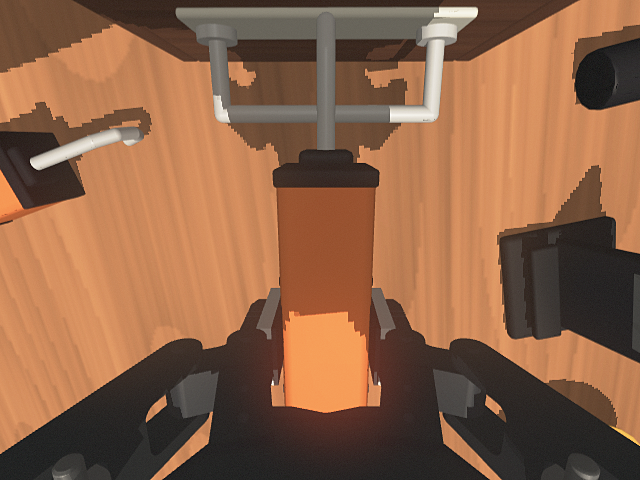

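Wrist view: the bar crosses the shank squarely at row 114 (columns 215 to 437, middle 326), so it lies under the opening. Next I'll convert it to tool coordinates.

```bash
python3 - <<'E'
from h import *
o=bot.get_obs(); c=cam('wrist'); M=R.from_euler('xyz',o['tcp_rot'],degrees=True).as_matrix()
for p in((218,114.5),(326,114),(435,113.5)): print(M.T@(onplane(c,p,.09)-o['ee_pos']))
E
```

```text
[ 0.0822 -0.0523  0.0391]
[ 0.0824 -0.0001  0.0391]
[0.0826 0.0525 0.0391]
```

Emit:
arm_command([
  [0.001,0,0.006,0],
  [0.001,0,0.018,0],
  [0.001,0,0.031,0],
  [0.001,0,0.041,0],
  [0.001,0,0.045,0],
])

```text
time: 7.5
ee_pos: [0.5521, 0.1114, 0.0822]
tcp_rot: [-179.9, 0.0, 84.0]
wrist_force: [-0.2, 0.7, -3.4]
opening: 0.0329
grasp_force: 60.3
```

Emit:
arm_command([
  [-0.003,0,0,0],
  [-0.008,0,0,0],
  [-0.013,0,0,0],
  [-0.017,0,0,0],
  [-0.018,0,0,0],
])

```text
time: 8.0
ee_pos: [0.5513, 0.0933, 0.0847]
tcp_rot: [180.0, -0.0, 84.0]
wrist_force: [0.6, 0.6, -2.7]
opening: 0.033
grasp_force: 60.3
```

Emit:
arm_command([
  [-0.002,0,0,0],
  [-0.006,0,0,0],
  [-0.011,0,0,0],
  [-0.015,0,0,0],
  [-0.015,0,0,0],
])

```text
time: 8.5
ee_pos: [0.5496, 0.0787, 0.0844]
tcp_rot: [180.0, -0.0, 84.0]
wrist_force: [2.0, 3.8, -1.2]
opening: 0.0331
grasp_force: 60.4
```

Emit:
arm_command([
  [-0.003,0,0,0],
  [-0.009,0,0,0],
  [-0.016,0,0,0],
  [-0.022,0,0,0],
  [-0.024,0,0,0],
])

```text
time: 9.0
ee_pos: [0.5472, 0.0556, 0.0844]
tcp_rot: [180.0, -0.1, 84.1]
wrist_force: [2.5, 9.5, -3.6]
opening: 0.0333
grasp_force: 60.4
```

```bash
python3 - <<'E'
from h import *
c=cam('wrist'); cv2.imwrite('pics/w4.png',c['color'])
F=[]
for i in range(4): o=bot.get_obs(); F.append(o['wrist_force']); print(o['ee_pos'],o['wrist_force']); bot.camera('wrist')
E
```

```text
[0.5472 0.0556 0.0844] [ 1.902   9.42   -2.3696]
[0.5472 0.0558 0.0844] [ 3.0626  9.297  -2.3493]
[0.5472 0.056  0.0844] [ 2.2598  8.6492 -2.4045]
[0.5473 0.056  0.0844] [ 3.1364  8.5669 -1.4508]
```

View pics/w4.png

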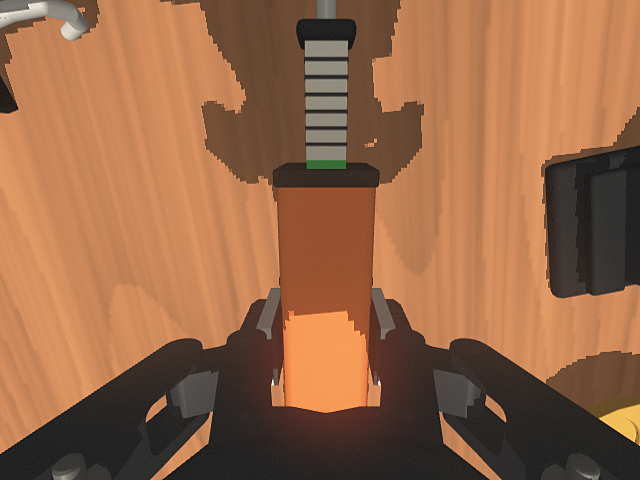

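Wrist view: the white band spans rows 41–160 and green is just emerging at 160–168, so the plunger is at about 38 mm. I'll draw 3 mm more and hold.

Emit:
arm_command([
  [-0.001,0,0,0],
  [-0.002,0,0,0],
  [-0.003,0,0,0],
  [-0.003,0,0,0],
  [-0.003,0,0,0],
])

```text
time: 9.75
ee_pos: [0.547, 0.0532, 0.0844]
tcp_rot: [180.0, -0.1, 84.1]
wrist_force: [1.9, 10.2, -2.8]
opening: 0.033
grasp_force: 60.4
```

Emit:
arm_command([
  [0,0,0,0],
  [0,0,0,0],
  [0,0,0,0],
  [0,0,0,0],
  [0,0,0,0],
])

```text
time: 10.25
ee_pos: [0.547, 0.0533, 0.0843]
tcp_rot: [180.0, -0.1, 84.1]
wrist_force: [1.7, 9.6, -2.5]
opening: 0.0331
grasp_force: 60.4
```

Emit:
arm_command([
  [0,0,0,0],
  [0,0,0,0],
  [0,0,0,0],
  [0,0,0,0],
  [0,0,0,0],
])

```text
time: 10.75
ee_pos: [0.547, 0.0532, 0.0844]
tcp_rot: [180.0, -0.1, 84.1]
wrist_force: [3.2, 8.9, -3.1]
opening: 0.0328
grasp_force: 60.4
```

Emit:
arm_command([
  [0,0,0,0],
  [0,0,0,0],
  [0,0,0,0],
  [0,0,0,0],
  [0,0,0,0],
])

```text
time: 11.25
ee_pos: [0.547, 0.0533, 0.0844]
tcp_rot: [180.0, -0.1, 84.1]
wrist_force: [3.3, 10.0, -2.0]
opening: 0.0329
grasp_force: 60.4
```

Emit:
arm_command([
  [0,0,0,0],
  [0,0,0,0],
  [0,0,0,0],
  [0,0,0,0],
  [0,0,0,0],
])

```text
time: 11.75
ee_pos: [0.547, 0.0532, 0.0844]
tcp_rot: [180.0, -0.1, 84.1]
wrist_force: [2.9, 10.1, -1.8]
opening: 0.033
grasp_force: 60.4
```

```bash
python3 - <<'E'
from h import *
goto(.5521,.1124,.084,84)
c=cam('wrist'); im=c['color']; cv2.imwrite('pics/w5.png',im)
print(im[10:180:3,327].tolist()[-12:])
E
```

```text
from [0.547  0.0532 0.0844] [179.9804  -0.139   84.0946] t 11.75 F [ 2.9304 10.1354 -1.8042] grip 60.418941378593445 0.03302274128524862 
 shift [ 0.0594 -0.001   0.0005] turn 0.002
[[120, 134, 140], [120, 134, 140], [119, 132, 139], [52, 111, 52], [53, 111, 54], [50, 110, 53], [51, 111, 54], [55, 112, 58], [29, 26, 44], [41, 47, 53], [38, 44, 53], [34, 39, 49]]
```

Emit:
arm_command([
  [0.003,0,0,0],
  [0.008,0,0,0],
  [0.013,0,0,0],
  [0.018,0,0,0],
  [0.022,0,0,0],
])

```text
time: 12.3
ee_pos: [0.5492, 0.0746, 0.0844]
tcp_rot: [180.0, -0.0, 84.1]
wrist_force: [1.5, 4.4, -2.0]
opening: 0.0331
grasp_force: 60.4
```

Emit:
arm_command([
  [0.004,0,0,0],
  [0.009,0,0,0],
  [0.014,0,0,0],
  [0.018,0,0,0],
  [0.022,0,0,0],
])

```text
time: 12.8
ee_pos: [0.551, 0.0958, 0.084]
tcp_rot: [-180.0, 0.1, 84.0]
wrist_force: [-0.1, -1.0, -3.3]
opening: 0.033
grasp_force: 60.4
```

Emit:
arm_command([
  [0.002,0,0,0],
  [0.004,0,0,0],
  [0.004,0,0,0],
  [0.004,0,0,0],
  [0.004,0,0,0],
])

```text
time: 13.3
ee_pos: [0.5517, 0.0997, 0.0843]
tcp_rot: [-180.0, 0.0, 84.0]
wrist_force: [0.2, -0.7, -2.1]
opening: 0.0328
grasp_force: 60.4
```

Emit:
arm_command([
  [0.003,0,0,0],
  [0.007,0,0,0],
  [0.01,0,0,0],
  [0.0115,-0.001,0,0],
  [0.0115,-0.001,0,0],
])

```text
time: 13.8
ee_pos: [0.5518, 0.1117, 0.0843]
tcp_rot: [-180.0, -0.0, 84.1]
wrist_force: [0.5, -0.3, -3.0]
opening: 0.0327
grasp_force: 60.4
```

```bash
python3 - <<'E'
from h import *
goto(.5525,.1124,.129,84)
c=cam('wrist'); cv2.imwrite('pics/w6.png',c['color'])
E
```

```text
from [0.5518 0.1117 0.0843] [-179.9949   -0.0003   84.0648] t 13.8 F [ 0.5476 -0.3356 -2.9658] grip 60.42829871177673 0.03272581157485329 
 shift [ 0.0008  0.0006 -0.0447] turn 0.001
```

View pics/w6.png

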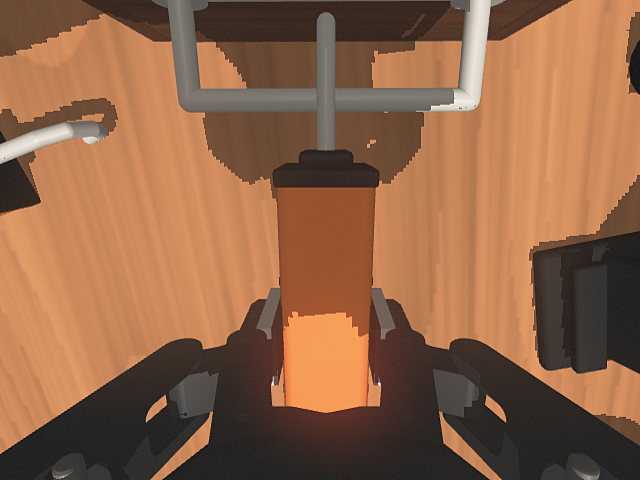

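Wrist view: the plunger is home (no bar showing at the mouth) and the rail's bar crosses the opening at row 100. Unhooking straight up, then on to the tray.

Emit:
arm_command([
  [0.001,0,-0.006,0],
  [0.001,0,-0.02,0],
  [0.001,0,-0.036,0],
  [0.001,0,-0.052,0],
  [0.001,0,-0.062,0],
])

```text
time: 14.35
ee_pos: [0.5526, 0.1124, 0.1489]
tcp_rot: [179.9, -0.0, 84.0]
wrist_force: [0.4, 0.0, -2.1]
opening: 0.033
grasp_force: 60.4
```

Emit:
arm_command([
  [-0.025,-0.002,0,0],
  [-0.06,-0.006,0,0],
  [-0.1,-0.01,0,0],
  [-0.14,-0.014,0,0],
  [-0.18,-0.018,0,0],
])

```text
time: 14.85
ee_pos: [0.515, -0.0662, 0.1471]
tcp_rot: [179.9, 0.0, 84.1]
wrist_force: [0.4, -0.1, -2.6]
opening: 0.0331
grasp_force: 60.4
```

Emit:
arm_command([
  [-0.042,-0.004,0,0.12],
  [-0.085,-0.008,0,0.26],
  [-0.13,-0.012,0,0.4],
  [-0.17,-0.017,0,0.54],
  [-0.2,-0.022,0,0.68],
])

```text
time: 15.35
ee_pos: [0.4721, -0.2638, 0.147]
tcp_rot: [179.9, -0.0, 44.7]
wrist_force: [0.7, -0.0, -2.9]
opening: 0.033
grasp_force: 60.3
```

```bash
python3 - <<'E'
from h import *
goto(.4654,-.2967,.14,17.7)
E
```

```text
from [ 0.4721 -0.2638  0.147 ] [179.9497  -0.0001  44.6734] t 15.35 F [ 0.7112 -0.0252 -2.8638] grip 60.34876585006714 0.033021348560151396 
 shift [-0.0279  0.0187  0.007 ] turn 0.471
```

Emit:
arm_command([
  [-0.008,0.005,0,0.12],
  [-0.016,0.01,0,0.25],
  [-0.024,0.016,0,0.37],
  [-0.028,0.019,0,0.47],
  [-0.028,0.019,0,0.47],
])

```text
time: 15.85
ee_pos: [0.4663, -0.2954, 0.1468]
tcp_rot: [180.0, -0.0, 18.0]
wrist_force: [-0.1, -0.0, -1.7]
opening: 0.0332
grasp_force: 60.4
```

```bash
python3 - <<'E'
from h import *
goto(.4654,-.2967,.0145,17.7)
c=cam('wrist'); cv2.imwrite('pics/w7.png',c['color'])
t=[(.115,.055),(.115,-.055),(-.115,.055),(-.115,-.055)]
a=np.radians(17.7); print([proj(c,[.4654+x*np.cos(a)-y*np.sin(a),-.2967+x*np.sin(a)+y*np.cos(a),.03]) for x,y in t])
E
```

```text
from [ 0.4663 -0.2954  0.1468] [179.9796  -0.0109  18.0147] t 15.85 F [-0.1226 -0.0342 -1.675 ] grip 60.36584258079529 0.03323256392879791 
 shift [-0.0013  0.001   0.1323] turn 0.005
[array([245.7451,  71.4066]), array([410.3722,  72.364 ]), array([261.2415, 368.3716]), array([390.9923, 368.9021])]
```

View pics/w7.png

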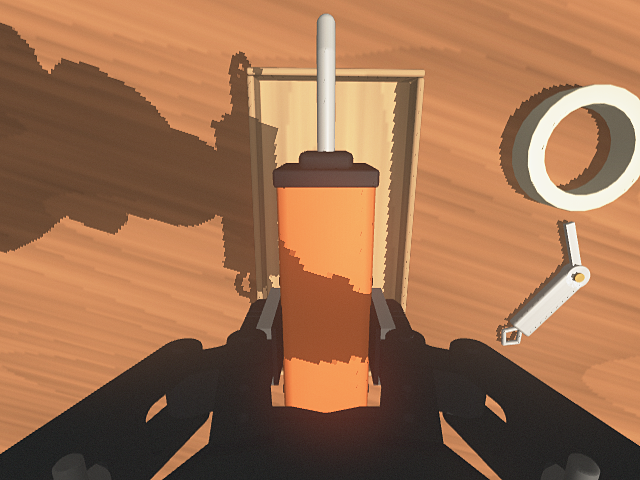

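Wrist view: the gauge is over the tray, whose inner far corners are at (255,76) and (417,76), about 8 px right of my estimate. I'll shift 6 mm sideways and 12 mm back, then lower.

Emit:
arm_command([
  [-0.004,0.002,0.02,0],
  [-0.009,0.004,0.05,0],
  [-0.012,0.006,0.08,0],
  [-0.012,0.006,0.105,0],
  [-0.012,0.006,0.12,0],
])

```text
time: 16.4
ee_pos: [0.4562, -0.3033, 0.0245]
tcp_rot: [-179.9, 0.1, 18.3]
wrist_force: [-1.1, 0.4, -2.7]
opening: 0.0327
grasp_force: 60.4
```

Emit:
arm_command([
  [0,0,0.003,0],
  [0,0,0.006,0],
  [0,0,0.009,0],
  [0,0,0.01,0],
  [0,0,0.01,0],
])

```text
time: 16.9
ee_pos: [0.4572, -0.3043, 0.0168]
tcp_rot: [180.0, -0.0, 18.2]
wrist_force: [-0.7, -0.3, -2.2]
opening: 0.0326
grasp_force: 60.4
```

```bash
python3 - <<'E'
from h import *
goto(.4554,-.305,.015,18)
E
```

```text
from [ 0.4572 -0.3043  0.0168] [179.9617  -0.0279  18.163 ] t 16.9 F [-0.7037 -0.3344 -2.1955] grip 60.35185933113098 0.032606162166878096 
 shift [-0.0019  0.0001  0.0018] turn 0.003
```

Emit:
arm_command([
  [0,0,0.0005,0],
  [0,0,0.001,0],
  [0,0,0.0015,0],
  [0,0,0.0015,0],
  [0,0,0.0015,0],
])

```text
time: 17.4
ee_pos: [0.4572, -0.3043, 0.0162]
tcp_rot: [179.9, -0.0, 18.2]
wrist_force: [-3.9, 2.8, 8.4]
opening: 0.0329
grasp_force: 61.8
```

Emit:
arm_command([
  [0,0,0.0004,0],
  [0,0,0.0008,0],
  [0,0,0.0012,0],
  [0,0,0.0012,0],
  [0,0,0.0012,0],
])

```text
time: 17.9
ee_pos: [0.4572, -0.3043, 0.0162]
tcp_rot: [179.9, -0.1, 18.1]
wrist_force: [-7.0, 5.0, 18.4]
opening: 0.0331
grasp_force: 63.1
```

It's down on the floor. Relieve the pressure, open a little, and retreat.

Emit:
arm_command([
  [0,0,-0.001,0],
  [0,0,-0.002,0],
  [0,0,-0.002,0],
  [0,0,-0.002,0],
  [0,0,-0.002,0],
])

```text
time: 18.4
ee_pos: [0.4572, -0.3043, 0.0163]
tcp_rot: [180.0, -0.0, 18.2]
wrist_force: [-2.3, 0.6, 6.1]
opening: 0.0329
grasp_force: 61.6
```

Emit:
arm_command([
  [0,0,0,0],
  [0,0,0,0],
  [0,0,0,0],
  [0,0,0,0],
  [0,0,0,0],
], hand=0.052)

```text
time: 18.9
ee_pos: [0.4569, -0.3041, 0.0155]
tcp_rot: [-180.0, 0.0, 18.2]
wrist_force: [-0.4, -0.7, -0.7]
opening: 0.0519
grasp_force: 0.0
```

Emit:
arm_command([
  [0,0,-0.01,0],
  [0,0,-0.03,0],
  [0,0,-0.06,0],
  [0,0,-0.1,0],
  [0,0,-0.14,0],
])

```text
time: 19.4
ee_pos: [0.4566, -0.3039, 0.1576]
tcp_rot: [180.0, -0.0, 18.2]
wrist_force: [1.7, -0.4, -0.2]
opening: 0.052
grasp_force: 0.0
```

Emit:
arm_command([
  [-0.02,0,-0.02,0],
  [-0.04,0,-0.04,0],
  [-0.05,0,-0.05,0],
  [-0.05,0,-0.05,0],
  [-0.05,0,-0.05,0],
])

```text
time: 19.9
ee_pos: [0.4096, -0.3197, 0.205]
tcp_rot: [-180.0, -0.0, 18.1]
wrist_force: [0.2, -0.3, -0.5]
opening: 0.0518
grasp_force: 0.0
```

```bash
python3 - <<'E'
from h import *
c=cam('wrist'); cv2.imwrite('pics/w8.png',c['color']); goto(0.457,-.304,.2,18)
E
```

```text
from [ 0.4096 -0.3194  0.2045] [-179.9348    0.0306   18.1517] t 19.95 F [0.3281 0.2541 0.3518] grip 0.0 0.05194065864871306 
 shift [0.0498 0.0001 0.0044] turn 0.003
```

View pics/w8.png

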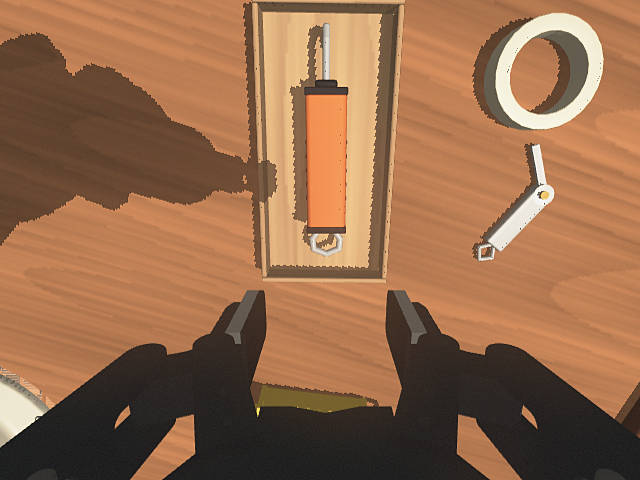

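The gauge lies flat and centred in the box (housing from (326,90) to (326,232)), with the plunger home and the gripper clear.

```bash
python3 -c "
from workcell import bot
print(bot.job_done())"
```

```text
the job is handed in; nothing more can be done
None
```

I hooked the gauge on the rail, held it in the green at about 10 N for over two seconds, eased it back to zero, unhooked it and laid it flat in the wooden box; the job is handed in, but the judge's result wasn't shown.

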